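Square up and bolt the fence of a sawing jig

ROBOT

A 6-joint arm with a two-finger parallel gripper is mounted at the origin on the work surface; the furniture and walls round the work are solid. World frame = base frame: x ahead of the robot, y to its left, z up, the work surface at z = 0. Lengths are in mm, angles in degrees, forces in N, time in s.
With the tool pointing down it reaches from about 350 to 850 mm from the base axis. Payload 8.1 kg.
Tool frame: the origin (TCP) lies midway between the tips of the shut fingers; the grasp point (between the pads) lies 19 mm behind it; z points along the fingers, y is the line along which they close (so a half turn about z gives the same grasp; the last joint's range is limited). The gripper opens to 85 mm and grips with 20 to 120 N. Pads are 22 mm wide; open, the fingers measure 114 mm over their backs; the gripper's body (76 mm by 85 mm) begins 54 mm behind the grasp point. The pads swing forward as they close: fully open they stand 13 mm farther back than shut.
Start: joints at [-72.789, 7.471, 85.268, -0, 87.261, -4.893], TCP at [225.8, -555.895, 231.292] pointing down, gripper open.
Joint ranges: [-169.43, 169.43], [-51.17, 129.36], [1.28, 143.12], [-76.62, 256.62], [0, 156.53], [-152.29, 152.29]. Speed limits (degrees/s): [136.94, 136.94, 159.86, 180, 180, 180].

INTERFACE

Orientations are given as [roll, pitch, yaw] about the fixed x, y, z axes, in that order (R = Rz(yaw) Ry(pitch) Rx(roll)).
In Python, from bench import r, optics, workorder gives the robot as it stands.
- The arm moves only by the shell command python3 -m handwheel FILE [FORCE], which reads ROWS from the file FILE. ROWS is a JSON list that holds a single list of rows (three levels of brackets), with 1 to 8 rows, each of 7 numbers: a rotation vector rx, ry, rz in parts of the range, where 1.0 means pi rad, then dx, dy, dz in shares of 800 mm (1.0 is 800 mm), then the finger opening in mm; each row is the pose to reach, as a shift and turn from the pose commanded when the command began, along the tool's axes at that moment; what a row does not reach only later rows make up. A row lasts 1/8 s, in which the tool goes at most 62.5 mm and 10.7 degrees, less where a joint would pass 70% of its speed; a pose out of reach is approached as far as the arm can. The fingers move at their own pace and stop on an object; FORCE is the grip in N (left out, the last holds). Time passes only in rows, so rows that do not move let the fingers close. It prints the time, the measured TCP pose, the force, the opening and the grip force at its end. Input that does not fit is refused with a message, and nothing moves.
- r.sense(): the state, without advancing time (a new reading comes with each control period).
- optics.snapshot(name): name is "scene" or "side" or "wrist"; returns a dict with "pixels" (384x512x3 uint8, blue, green, red), "fx", "fy", "cx", "cy" (pixels), "pose" (4x4, takes a point from camera to world coordinates). Camera axes: x right, y up, looking along -z (the intrinsics and any distortion apply to the point x, -y, -z); pixel columns grow to the right and rows downward; lengths in mm; the calibration is good to about 2 mm. A picture is of the moment at which its call begins. There is no depth.
- workorder.hand_in(): hands the job in; it is judged then, once.
The state is a dict: "time": time; "joint_pos": joint angles; "qd": joint speeds; "joint_efforts": joint torques, N m; "tool_pos": TCP position; "tcp_rot": TCP orientation; "ft_force": force on the tool from outside, world axes, zero at the start; "wrist_torque": the same for the moment, N m; "finger_gap": finger opening in mm; "grip_force": force on a finger pad.
Only numpy, scipy, OpenCV 4.12 (cv2) and the standard library are available. Lean on these libraries where they do the work, as an engineer would, in place of code of your own. Each camera call takes 0.05 s, during which the arm holds its last target. There are 200 camera calls.

TASK

Get the jig ready for square cuts: push the flat aluminium fence round its pivot pin until it is fully back against the brass stop pin. Then lift the bolt by its red handle over the brass bump, slide it all the way across in front of the fence, and let it drop right down so that it locks. Leave the other things lying where they are, and let go at the end.

Things in the scene. Friction and masses are not known exactly. Their poses are not given: they have to be found in the camera images.
- jig: Plywood jig board fixed on the bench, 18 mm thick, carrying all the fittings. Origin on the bench top (z = 0); the board reaches from x = -140 to +95 mm and y = -235 to +185 mm. z up, +x away from the operator, +y to the operator's left. Brass stop pin behind the fence at x = 57, y = 10 mm. Two dark staples over the bolt at y = -160 and -45 mm reach 66 mm high, x = -16 to +12 mm.
- fence_pivot (a point): Axis of the fence's fixed pivot pin, at bench height, at x = 30, y = 150 mm in the jig's frame. The pin's head is 26 mm across, its top 53 mm above the bench.
- hood_edge (a point): Middle of the front lower edge of a chip hood's clear roof (yellow rim), 213 mm above the bench. The roof overhangs the bolt: jig x = -51 to +81, y = -190 to -20 mm; it stands on two grey posts at x = 77 to 89 mm, y = -184 and -26 mm, and is open in front. The bolt handle can be taken only with the tool leaning back towards the operator, 30 to 45 degrees from vertical.
- fence (a joint): Angle (rad) of the flat aluminium fence (red front edge) about its pivot pin: 0 = square, along the jig's y axis, against the stop; grows to 0.7 as its free end swings towards the operator (jig -x). A bar 40 mm wide, 18 mm thick, from 20 to 38 mm above the bench; it reaches 170 mm from the pivot axis, at 0 towards jig -y. It stays where it is left (friction about 0.12 N m).
- bolt (a joint): Travel (m) of the steel bolt, a 16 mm round bar 30 mm above the bench, along jig +y: 0 = drawn back, 0.06 = fully across in front of the fence (end stop). Friction about 1 N. Brass bumps 10 mm high catch the dark foot under the handle at 0.004 m: to travel on it must be lifted 11 mm or more; past 0.041 m it can drop again behind the bumps.
- fence_push (a point): Point on the fence's red front edge (the side towards the operator), 110 mm from the pivot axis along the fence and 20 mm in front of its centre line, half way up its thickness (29 mm above the bench): a good place to push.
- bolt_lift (a joint): Height by which the bolt is lifted straight up, m: 0 = down, 0.018 = upper stop. Lifting takes about 4 to 6 N; it falls back by itself when let go.
- bolt_grip (a point): Middle of the red grip of the bolt handle. The handle is a rod that rises from the bolt, leaning 40 degrees from vertical towards the operator (jig -x); its red grip is 20 mm in diameter and reaches 37 mm down along the rod and 30 mm up from this point. It moves with the bolt. Grasp it across jig y, with the tool in line with the rod.
- spare_handle: Turned wooden tool handle, 96 mm long, 18 mm thick, lying loose on the jig's board in front of the bolt. Leave it. Origin at the centre of its underside.
- pale_block: Pale wood block 45 x 62 x 58 mm, bystander. Origin at the centre of its underside.
- brown_block: Brown wood block 45 x 62 x 58 mm, bystander. Origin at the centre of its underside.

How it is judged:
By the outcome, as a careful person would: the job done as asked, in the order asked, and still so for the second after the job is handed in, with the robot touching nothing.
It also fails if it takes over 48 s, if anything falls off the work surface, if the arm or the gripper's body presses on something with over 40 N, if the wrist force passes 120 N, or if a joint passes its speed limit or range.

## Working session

There is one attempt and no reset: what is moved stays moved. The work goes in short steps, Python scripts to look and compute and a shell command to move; the robot and the scene stay as the last step left them, time stands still between calls to the robot, and variables do not carry over. Pictures are saved under pics/ and viewed, at most 10 in all, crops included, and the job is handed in when it is done.

```bash
ls; mkdir -p pics
python3 - <<'E'
from bench import r, optics, workorder
import cv2
s=r.sense();print(s['time'],s['tool_pos'],s['tcp_rot'],s['finger_gap'])
for n in ["scene","side"]:
    d=optics.snapshot(n);cv2.imwrite(f"pics/{n}0.png",d['pixels']);print(n,[k for k in d],d['fx'],d['fy'],d['cx'],d['cy'],d['pose'].tolist() if hasattr(d['pose'],'tolist') else d['pose'])
E
```

```text
pics
0.0 [ 225.61061924 -555.37724383  230.24938123] [-1.79895222e+02 -5.96569992e-03  2.21050216e+01] 85.08227174807718
scene ['pixels', 'fx', 'fy', 'cx', 'cy', 'pose'] 447.3563292920572 447.3563292920572 251.85196080251407 194.47551526620842 [[0.5108678780256051, 0.40020387143656977, -0.7608224973597963, -383.6359605857094], [-0.8596234384229814, 0.2458956513812616, -0.4478647929293351, -649.2121327429702], [0.007845719563347715, 0.882820587616174, 0.46964481767136185, 696.7867940190195], [0.0, 0.0, 0.0, 1.0]]
side ['pixels', 'fx', 'fy', 'cx', 'cy', 'pose'] 495.6183172731566 495.6183172731566 249.61652297613156 192.74016754108237 [[0.81956305045043, 0.3273783191693895, -0.4702550823480926, -181.60852922267964], [-0.572884209900705, 0.4524771148552583, -0.6834238381697745, -1160.724381177737], [-0.01095848451342678, 0.8295106368637395, 0.5583833942257617, 1016.3389811130419], [0.0, 0.0, 0.0, 1.0]]
```

View pics/scene0.png

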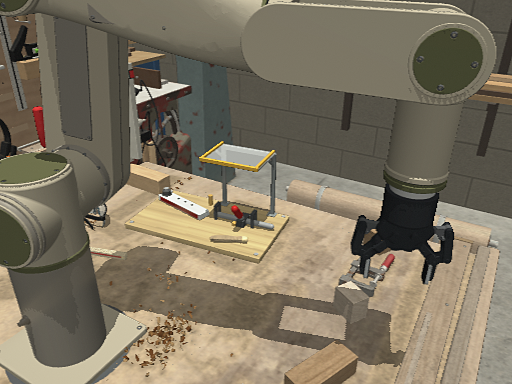

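View pics/side0.png

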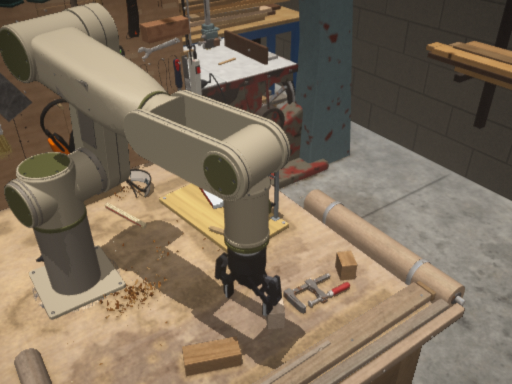

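The scene view shows the jig board around (130–290, 185–260), with the red fence edge near (180, 205), the red grip near (238, 212) and the yellow hood rim at (200–275, 145–170). In the side view the arm hides most of the jig, so I'll enlarge the scene view.

```bash
cat > h.py <<'E'
import numpy as np
def ray(d,u,v):
    c=np.array([(u-d['cx'])/d['fx'],-(v-d['cy'])/d['fy'],-1.0]);P=np.array(d['pose']);return P[:3,3],P[:3,:3]@c
def onz(d,u,v,z):
    o,w=ray(d,u,v);return o+w*(z-o[2])/w[2]
def proj(d,p):
    P=np.array(d['pose']);c=P[:3,:3].T@(np.array(p)-P[:3,3]);return d['cx']+d['fx']*c[0]/-c[2],d['cy']-d['fy']*c[1]/-c[2]
E
python3 - <<'E'
import cv2,numpy as np
a=cv2.imread('pics/scene0.png')[135:270,115:305]
cv2.imwrite('pics/crop0.png',cv2.resize(a,None,fx=4.2,fy=4.2,interpolation=cv2.INTER_CUBIC))
E
```

```text
(no output)
```

View pics/crop0.png

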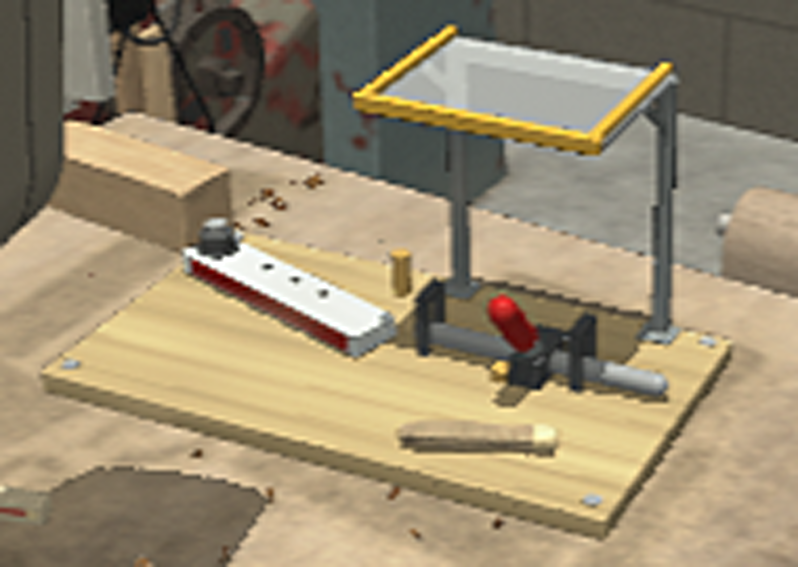

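The crop clearly shows the board's top corners at crop (43,377), (605,525) and (730,345). It also shows the pivot head at (217,225), the fence swung forward with its free end near (350,350), the stop pin at (400,255), the red grip from (500,305) to (525,345), and the hood rim.

```bash
cat > m0.py <<'E'
import numpy as np
from h import *
from bench import optics
d=optics.snapshot('scene')
c=lambda x,y:((x+.5)/4.2+115-.5,(y+.5)/4.2+135-.5)
J=[(-140,185),(-140,-235),(95,-235),(30,150),(57,10),(-51,-20),(-51,-190)]
px=[(43,377),(605,525),(730,345),(217,225),(400,252),(357,103),(600,150)]
z=[18,18,18,53,None,213,213]
A=[];W=[]
for j,p,h in zip(J,px,z):
    if h is None: continue
    w=onz(d,*c(*p),h);print(j,w.round(1));A.append(j);W.append(w[:2])
A=np.array(A,float);W=np.array(W);
a=A-A.mean(0);b=W-W.mean(0)
yaw=np.arctan2((a[:,0]*b[:,1]-a[:,1]*b[:,0]).sum(),(a*b).sum())
R=np.array([[np.cos(yaw),-np.sin(yaw)],[np.sin(yaw),np.cos(yaw)]])
t=W.mean(0)-R@A.mean(0)
print('yaw',np.degrees(yaw),'t',t,'res',(W-(A@R.T+t)).round(1).tolist())
for n,p,h in [('freeTopFront',(352,334),38),('freeBottomFront',(350,354),20),('pivEndFront',(187,262),38),('farcorner',(394,318),38)]:
    w=onz(d,*c(*p),h);print(n,(R.T@(w[:2]-t)).round(1))
hsv=None
E
python3 m0.py
```

```text
(-140, 185) [369.5 214.4  18. ]
(-140, -235) [ 422.5 -196.4   18. ]
(95, -235) [ 652.  -165.8   18. ]
(30, 150) [554.8 214.9  53. ]
(-51, -20) [500.8  35.9 213. ]
(-51, -190) [ 520.9 -132.8  213. ]
yaw 7.1186600013804675 t [538.80840434  57.39639116] res [[-7.5, -9.2], [-6.5, -3.3], [-10.2, -1.8], [4.9, 4.9], [10.1, 4.7], [9.2, 4.6]]
freeTopFront [-40.9  -3.6]
freeBottomFront [-39.    0.1]
pivEndFront [1.000e-01 1.586e+02]
farcorner [ -9.6 -19.4]
```

Careful with the scale: shifts go in shares of 800 mm and turns go in shares of pi rad. That gives: 393 mm / 800 = 0.4913, -100 mm / 800 = -0.125, 15 degrees / 180 = 0.0833.

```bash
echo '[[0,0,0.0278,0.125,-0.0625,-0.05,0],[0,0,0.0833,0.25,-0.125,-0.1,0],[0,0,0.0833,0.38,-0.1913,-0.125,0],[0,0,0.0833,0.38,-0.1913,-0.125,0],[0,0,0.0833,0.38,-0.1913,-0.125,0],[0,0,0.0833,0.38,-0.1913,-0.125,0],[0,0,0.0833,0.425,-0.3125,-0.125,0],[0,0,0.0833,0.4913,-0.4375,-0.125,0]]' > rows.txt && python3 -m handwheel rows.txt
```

```text
refused: ROWS must be a list holding one list of rows, three levels of brackets. Nothing was moved.
```

Nothing moved. I misread the format; it is a list holding one list of rows, three levels of brackets. Resending.

```bash
echo '[[[0,0,0.0278,0.125,-0.0625,-0.05,0],[0,0,0.0833,0.25,-0.125,-0.1,0],[0,0,0.0833,0.38,-0.1913,-0.125,0],[0,0,0.0833,0.38,-0.1913,-0.125,0],[0,0,0.0833,0.38,-0.1913,-0.125,0],[0,0,0.0833,0.38,-0.1913,-0.125,0],[0,0,0.0833,0.425,-0.3125,-0.125,0],[0,0,0.0833,0.4913,-0.4375,-0.125,0]]]' > rows.txt && python3 -m handwheel rows.txt && python3 -c "
from bench import r,optics
s=r.sense();print(s['joint_pos'],s['tool_pos'],s['tcp_rot'])
d=optics.snapshot('wrist');print(d['fx'],d['pose'])"
```

```text
time: 1.15
tool_pos: [452.0, -173.2, 330.8]
tcp_rot: [-180.0, 0.0, 7.1]
ft_force: [1.6, -0.2, 0.7]
finger_gap: 0.1
grip_force: 0.0
[-2.70407590e+01 -1.17243699e+01  9.37111595e+01  8.91349316e-03
  9.80547443e+01  5.58808673e+01] [ 452.0031131  -173.16521808  330.8455814 ] [-1.79969396e+02  2.94338231e-02  7.07962729e+00]
297.86909963809455 [[ 1.23429305e-01  9.53206975e-01  2.75974039e-01  5.21020645e+02]
 [-9.92352998e-01  1.18800255e-01  3.34966633e-02 -1.64985950e+02]
 [-8.56533081e-04 -2.77998135e-01  9.60581232e-01  4.72891017e+02]
 [ 0.00000000e+00  0.00000000e+00  0.00000000e+00  1.00000000e+00]]
```

Converted, -231 mm / 800 = -0.2888, -180 mm / 800 = -0.225.

```bash
echo '[[[0,0,0,0.0088,-0.0775,0,0],[0,0,0,0.0175,-0.155,0,0],[0,0,0,0.025,-0.225,0,0],[0,0,0,0.0338,-0.2888,0,0],[0,0,0,0.0338,-0.2888,0,0],[0,0,0,0.0338,-0.2888,0,0]]]' > rows.txt && python3 -m handwheel rows.txt && python3 -c "
from bench import r,optics
import cv2,pickle
for n in ['wrist','side','scene']:
    d=optics.snapshot(n);pickle.dump(d,open(n+'1.pkl','wb'));cv2.imwrite('pics/%s1.png'%n,cv2.resize(d['pixels'],(800,600),interpolation=cv2.INTER_CUBIC))"
```

```text
time: 1.95
tool_pos: [450.2, 57.5, 331.1]
tcp_rot: [180.0, 0.0, 7.2]
ft_force: [0.1, -0.4, 0.2]
finger_gap: 0.1
grip_force: 0.0
```

View pics/wrist1.png

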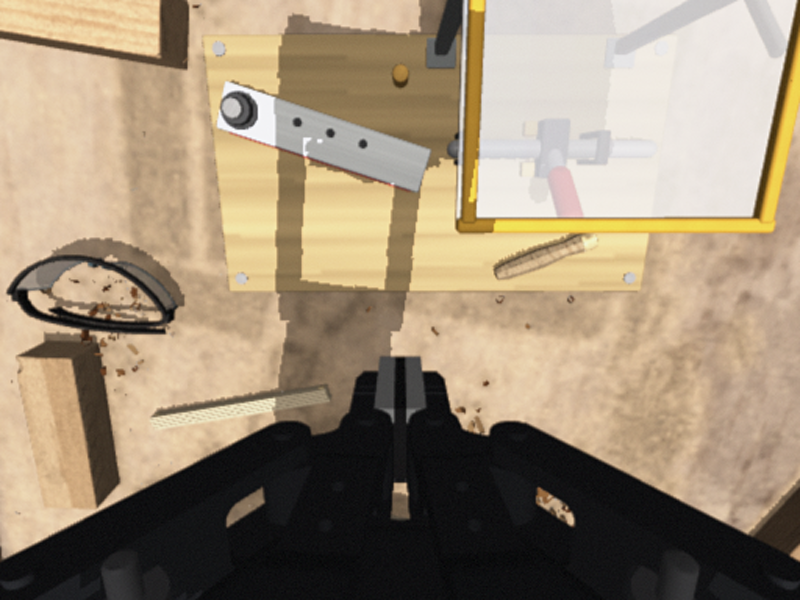

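View pics/side1.png

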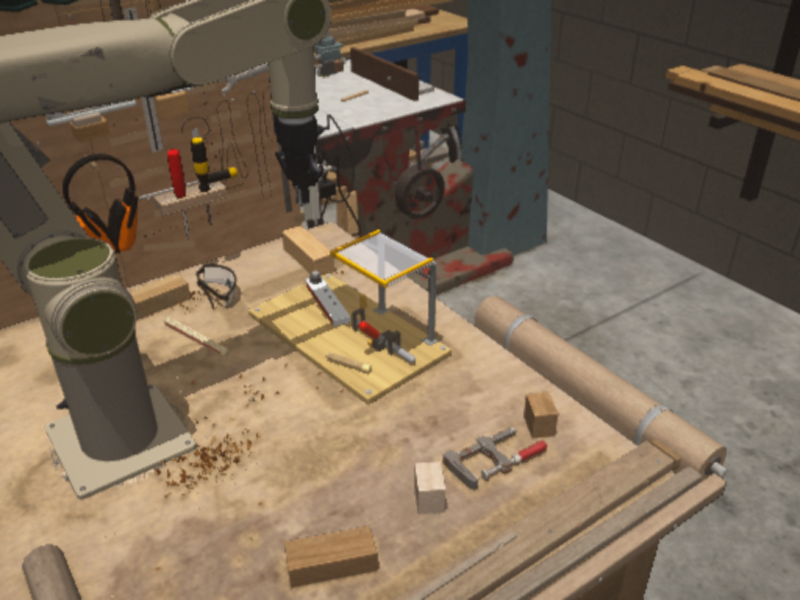

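The wrist view (800-wide scale) shows the board corners at (231,290), (640,292) and (204,37), and the pivot head at (236,107). The fence's front top edge runs (218,127)–(418,190), and the stop pin is at (400,72). The red grip, under the clear roof, runs from (563,168) to (575,215); the hood's front corners are at (458,232) and (772,232). The side view is now clear, with the grip at about (372,330).

```bash
cat > m1.py <<'E'
import numpy as np,pickle,cv2
from h import *
d=pickle.load(open('wrist1.pkl','rb'));sd=pickle.load(open('side1.pkl','rb'));sc=pickle.load(open('scene1.pkl','rb'))
c=lambda x,y:((x+.5)*.64-.5,(y+.5)*.64-.5)
L=[((-140,185),(231,290),18),((-140,-235),(640,292),18),((95,185),(204,36),18),((30,150),(236,107),53)]
def fit(A,W):
    A=np.array(A,float);W=np.array(W);a=A-A.mean(0);b=W-W.mean(0)
    yaw=np.arctan2((a[:,0]*b[:,1]-a[:,1]*b[:,0]).sum(),(a*b).sum());R=np.array([[np.cos(yaw),-np.sin(yaw)],[np.sin(yaw),np.cos(yaw)]])
    t=W.mean(0)-R@A.mean(0);return yaw,R,t,W-(A@R.T+t)
W=[onz(d,*c(*p),h)[:2] for _,p,h in L]
yaw,R,t,res=fit([l[0] for l in L],W)
print('wrist yaw',np.degrees(yaw),'t',t,'res',res.round(1).tolist())
for n,p,h in [('hoodL',(460,232),213),('hoodR',(772,232),213),('freeFrontTop',(418,191),38),('freeBackTop',(430,152),38),('pivFront',(218,128),38),('mid front',(318,160),38),('stop',(400,72),50),('handleLow',(563,170),80),('handleTop',(577,216),110)]:
    w=onz(d,*c(*p),h);print(n,w.round(1),(R.T@(w[:2]-t)).round(1))
# red grip centroids, triangulate
def cen(img,box):
    x0,y0,x1,y1=box;h=cv2.cvtColor(img[y0:y1,x0:x1],cv2.COLOR_BGR2HSV)
    m=(((h[...,0]<8)|(h[...,0]>172))&(h[...,1]>170)&(h[...,2]>60)).astype(np.uint8)
    n,lab,st,ce=cv2.connectedComponentsWithStats(m);i=1+st[1:,4].argmax();print(st[i]+np.array([x0,y0,0,0,0]));return ce[i]+[x0,y0]
def tri(d1,p1,d2,p2):
    o1,w1=ray(d1,*p1);o2,w2=ray(d2,*p2);s=np.linalg.lstsq(np.c_[w1,-w2],o2-o1,rcond=None)[0];a=o1+w1*s[0];b=o2+w2*s[1];return (a+b)/2,np.linalg.norm(a-b)
ps=cen(sd['pixels'],(225,195,256,225));pc=cen(sc['pixels'],(225,195,256,230))
print(ps,pc)
g,e=tri(sd,ps,sc,pc);print('grip',g.round(1),e,(R.T@(g[:2]-t)).round(1))
# check wrist: project grip into wrist image
print('in wrist800',np.array(proj(d,g))/.64)
print('corners in side800',[ (np.array(proj(sd,[*(R@np.array(j)+t),18]))/.64).round(1).tolist() for j in [(-140,185),(-140,-235),(95,-235)]])
print('corners in scenecrop',[ ((np.array(proj(sc,[*(R@np.array(j)+t),18]))-[115,135])*4.2).round(1).tolist() for j in [(-140,185),(-140,-235),(95,-235)]])
E
python3 m1.py
```

```text
wrist yaw 7.037880461759931 t [535.59160136  55.53034267] res [[2.1, -1.9], [0.2, 3.4], [-2.8, -1.5], [0.5, -0.0]]
hoodL [487.1  27.9 213. ] [-51.5 -21.5]
hoodR [ 508.8 -145.1  213. ] [ -51.1 -195.9]
freeFrontTop [497.6  46.4  38. ] [-38.8  -4.4]
freeBackTop [532.6  40.4  38. ] [ -4.8 -14.7]
pivFront [529.3 228.3  38. ] [ 14.9 172.3]
mid front [513.3 139.   38. ] [-11.9  85.5]
stop [591.8  74.8  50. ] [58.2 12.2]
handleLow [531.  -66.6  80. ] [ -19.6 -120.7]
handleTop [497.8 -74.9 110. ] [ -53.4 -124.8]
[230 206  13  10  74]
[231 205  12  14  89]
[235.58108108 210.51351351] [236.50561798 211.29213483]
grip [511.  -73.6  79.8] 2.320890191214449 [ -40.2 -125.2]
in wrist800 [565.55246695 195.61130714]
corners in side800 [[247.0, 310.2], [366.9, 400.3], [451.6, 350.0]]
corners in scenecrop [[38.0, 369.4], [603.6, 520.2], [733.0, 339.4]]
```

Jig at about (535.6, 55.5) with yaw 7.0°. Hood, stop and grip positions all agree with the given sizes, and the fence is at about 0.295 rad. I'll lower the closed fingers in front of the fence.

Converted, 304 mm / 800 = 0.38, 280 mm / 800 = 0.35.

```bash
echo '[[[0,0,0,0.01,-0.025,0.0625,0],[0,0,0,0.0188,-0.0525,0.1313,0],[0,0,0,0.0188,-0.0525,0.2063,0],[0,0,0,0.0188,-0.0525,0.2813,0],[0,0,0,0.0188,-0.0525,0.35,0],[0,0,0,0.0188,-0.0525,0.38,0],[0,0,0,0.0188,-0.0525,0.38,0],[0,0,0,0.0188,-0.0525,0.38,0]]]' > rows.txt && python3 -m handwheel rows.txt; echo '[[[0,0,0,0.0125,0,0,0],[0,0,0,0.025,0,0,0],[0,0,0,0.0375,0,0,0],[0,0,0,0.0475,0,0,0],[0,0,0,0.055,0,0,0],[0,0,0,0.0625,0,0,0],[0,0,0,0.0675,0,0,0],[0,0,0,0.0675,0,0,0]]]' > rows.txt && python3 -m handwheel rows.txt
```

```text
time: 3.1
tool_pos: [461.3, 100.6, 28.7]
tcp_rot: [180.0, -0.1, 7.0]
ft_force: [0.2, 1.3, 0.6]
finger_gap: -0.2
grip_force: 0.0
time: 4.1
tool_pos: [513.9, 108.0, 27.3]
tcp_rot: [-180.0, -0.0, 7.1]
ft_force: [-0.7, -0.0, 0.2]
finger_gap: 0.2
grip_force: 0.0
```

Converted, 11 mm / 800 = 0.0138, 10 mm / 800 = 0.0125.

```bash
echo '[[[0,0,0,0.005,0,0,0],[0,0,0,0.01,0,0,0],[0,0,0,0.0125,0,0,0],[0,0,0,0.0138,0,0,0],[0,0,0,0.0138,0,0,0]]]' > rows.txt && python3 -m handwheel rows.txt; echo '[[[0,0,0,0.0013,0,0,0],[0,0,0,0.0025,0,0,0],[0,0,0,0.0025,0,0,0]]]' > rows.txt && python3 -m handwheel rows.txt;echo '[[[0,0,0,0.0013,0,0,0],[0,0,0,0.0025,0,0,0],[0,0,0,0.0025,0,0,0]]]' > rows.txt && python3 -m handwheel rows.txt
```

```text
time: 4.72
tool_pos: [524.7, 109.3, 27.3]
tcp_rot: [-180.0, -0.0, 7.1]
ft_force: [-0.7, -1.1, -0.4]
finger_gap: 0.3
grip_force: 0.2
time: 5.1
tool_pos: [526.6, 109.5, 27.3]
tcp_rot: [-180.0, -0.0, 7.1]
ft_force: [-0.8, -1.2, -0.5]
finger_gap: -0.2
grip_force: 0.4
time: 5.48
tool_pos: [528.7, 109.8, 27.3]
tcp_rot: [-180.0, -0.0, 7.1]
ft_force: [-0.7, -1.1, -1.2]
finger_gap: -0.0
grip_force: 0.4
```

Converted, 2 mm / 800 = 0.0025, 1 mm / 800 = 0.0013.

```bash
for i in 1 ; do echo '[[[0,0,0,0.0013,0,0,0],[0,0,0,0.0025,0,0,0],[0,0,0,0.0025,0,0,0]]]' > rows.txt && python3 -m handwheel rows.txt | grep -E 'time|tool_pos|ft'; done; echo '[[[0,0,0,0.0013,0,0,0],[0,0,0,0.0013,0,0,0]]]' > rows.txt && python3 -m handwheel rows.txt| grep -E 'tool_pos|ft';  echo '[[[0,0,0,0.0013,0,0,0],[0,0,0,0.0013,0,0,0]]]' > rows.txt && python3 -m handwheel rows.txt| grep -E 'tool_pos|ft'; python3 -c "
from bench import r,optics
import cv2,pickle
d=optics.snapshot('wrist');pickle.dump(d,open('wrist2.pkl','wb'));cv2.imwrite('pics/wrist2.png',d['pixels'])"
```

```text
time: 5.85
tool_pos: [529.1, 109.8, 27.1]
ft_force: [-9.0, -2.1, 7.3]
tool_pos: [529.1, 109.9, 27.0]
ft_force: [-13.4, -2.5, 11.2]
tool_pos: [529.1, 109.9, 26.7]
ft_force: [-18.2, -3.5, 13.0]
```

View pics/wrist2.png

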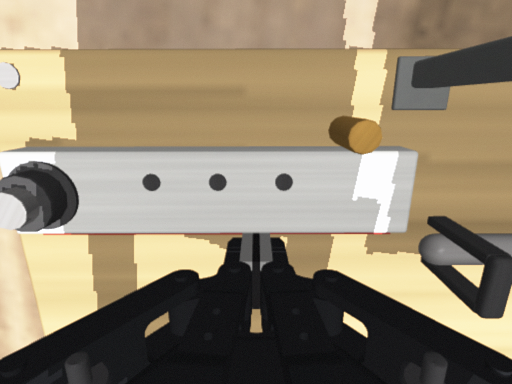

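The fence is against the stop pin: force jumped and the picture shows contact at about (360,150), with the front edge level. Next I back off, rise, and flip the gripper so the camera side faces the operator, away from the hood.

Converted, -220 mm / 800 = -0.275, -120 mm / 800 = -0.15, -50 degrees / 180 = -0.2778.

```bash
echo '[[[0,0,0,-0.025,0,0,0],[0,0,0,-0.075,0,0,0],[0,0,0,-0.0813,0,-0.0688,0],[0,0,-0.0556,-0.1,0,-0.1438,0],[0,0,-0.1111,-0.1188,0.0375,-0.2188,0],[0,0,-0.1667,-0.1375,0.0875,-0.275,0],[0,0,-0.2222,-0.15,0.15,-0.275,0],[0,0,-0.2778,-0.1625,0.2125,-0.275,0]]]' > rows.txt && python3 -m handwheel rows.txt; echo '[[[0,0,-0.0556,0,0,0,40],[0,0,-0.1111,0,0,0,40],[0,0,-0.1667,0,0,0,40],[0,0,-0.2222,0,0,0,40],[0,0,-0.2778,0,0,0,40],[0,0,-0.3333,0,0,0,40],[0,0,-0.3889,0,0,0,40],[0,0,-0.4444,0,0,0,40]]]' > rows.txt && python3 -m handwheel rows.txt; python3 -c "
from bench import r
s=r.sense();print(s['joint_pos'].round(1) if hasattr(s['joint_pos'],'round') else s['joint_pos'])"
```

```text
time: 7.4
tool_pos: [426.3, -68.6, 249.1]
tcp_rot: [179.8, -0.1, 55.9]
ft_force: [-0.0, 0.3, 0.1]
finger_gap: 0.1
grip_force: 0.0
time: 8.4
tool_pos: [425.9, -67.1, 247.6]
tcp_rot: [180.0, 0.1, 135.9]
ft_force: [0.3, -0.9, 0.0]
finger_gap: 40.1
grip_force: 0.0
[-15.8 -20.1 109.1   0.   90.9 -61.6]
```

Converted, -50 degrees / 180 = -0.2778.

```bash
echo '[[[0,0,-0.0556,0,0,0,40],[0,0,-0.1111,0,0,0,40],[0,0,-0.1667,0,0,0,40],[0,0,-0.2222,0,0,0,40],[0,0,-0.2778,0,0,0,40],[0,0,-0.2778,0,0,0,40]]]' > rows.txt && python3 -m handwheel rows.txt; echo '[[[0,-0.0556,0,0,0,0.0125,40],[0,-0.1111,0,0,0,0.025,40],[0,-0.1667,0,0,0,0.05,40],[0,-0.2222,0,0,0,0.075,40],[0,-0.2222,0,0,0,0.075,40],[0,-0.2222,0,0,0,0.075,40]]]' > rows.txt && python3 -m handwheel rows.txt; python3 -c "
from bench import r,optics
s=r.sense();print(s['joint_pos'])
import cv2,pickle
for n in ['wrist','side','scene']:
    d=optics.snapshot(n);pickle.dump(d,open(n+'3.pkl','wb'));cv2.imwrite('pics/%s3.png'%n,d['pixels'])"
```

```text
time: 9.15
tool_pos: [425.8, -67.1, 247.5]
tcp_rot: [-180.0, 0.1, -174.5]
ft_force: [0.4, 0.3, 0.3]
finger_gap: 40.0
grip_force: 0.0
time: 9.9
tool_pos: [465.5, -86.6, 182.8]
tcp_rot: [178.5, 38.2, -174.7]
ft_force: [0.1, -0.3, -0.6]
finger_gap: 40.1
grip_force: 0.0
[ -36.83384223  -51.12697133  143.09558036   29.4655233    62.10800855
 -140.57493448]
```

View pics/wrist3.png

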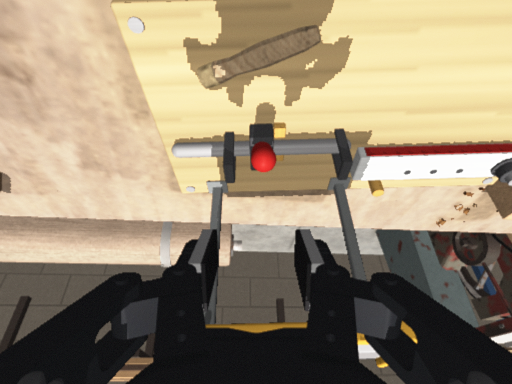

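The wrist view shows the red grip end-on at (263,156) with the bolt behind it, between the dark staples at x≈229 and 343. The fence sits square against the stop pin at (376,187). The arm is folded to its limits here, so I'll compare grip estimates and work out the shift to a lined-up pose.

```bash
cat > m3.py <<'E'
import numpy as np,pickle,cv2
from h import *
from scipy.spatial.transform import Rotation as Ro
from bench import r
D={n:pickle.load(open(n+'3.pkl','rb')) for n in ['wrist','side','scene']}
yaw=np.radians(7.04);R=np.array([[np.cos(yaw),-np.sin(yaw)],[np.sin(yaw),np.cos(yaw)]]);t=np.array([535.6,55.5])
toJ=lambda w:np.r_[R.T@(w[:2]-t),w[2]]; toW=lambda j:np.r_[R@np.array(j[:2])+t,j[2]]
pts={}
for n,b in [('wrist',(235,130,295,185)),('side',(215,190,262,230)),('scene',(220,190,262,235))]:
    x0,y0,x1,y1=b;h=cv2.cvtColor(D[n]['pixels'][y0:y1,x0:x1],cv2.COLOR_BGR2HSV)
    m=(((h[...,0]<8)|(h[...,0]>172))&(h[...,1]>150)&(h[...,2]>50)).astype(np.uint8)
    k,l,st,ce=cv2.connectedComponentsWithStats(m)
    if k<2: print(n,'none');continue
    i=1+st[1:,4].argmax();pts[n]=ce[i]+[x0,y0];print(n,pts[n].round(1),st[i])
def tri(names):
    A=np.zeros((3,3));b=np.zeros(3);L=[]
    for n in names:
        o,w=ray(D[n],*pts[n]);w=w/np.linalg.norm(w);P=np.eye(3)-np.outer(w,w);A+=P;b+=P@o;L.append((o,P))
    x=np.linalg.solve(A,b);return x,[np.linalg.norm(P@(x-o)).round(1) for o,P in L]
import itertools
for k in (2,3):
    for c in itertools.combinations(pts,k): x,e=tri(c);print(c,x.round(1),toJ(x).round(1),e)
for z in (75,80,85,95): print('wrist ray at z',z,toJ(onz(D['wrist'],*pts['wrist'],z)).round(1))
for n,p in [('stapleL(y-45)top',(340,135)),('stapleR',(228,137))]: print(n,toJ(onz(D['wrist'],*p,66)).round(1))
E
python3 m3.py
```

```text
wrist [262.6 157.1] [ 16  12  25  30 601]
side [235.5 210.5] [14 15 14 12 79]
scene [236.5 211.4] [11 15 12 14 94]
('wrist', 'side') [509.9 -73.6  80.5] [ -41.3 -125.    80.5] [np.float64(1.2), np.float64(1.2)]
('wrist', 'scene') [511.5 -73.7  77.8] [ -39.8 -125.2   77.8] [np.float64(0.3), np.float64(0.3)]
('side', 'scene') [510.6 -73.8  80. ] [ -40.7 -125.3   80. ] [np.float64(1.3), np.float64(1.3)]
('wrist', 'side', 'scene') [510.3 -73.8  79.7] [ -40.9 -125.2   79.7] [np.float64(0.8), np.float64(1.7), np.float64(1.1)]
wrist ray at z 75 [ -37. -125.   75.]
wrist ray at z 80 [ -42.5 -125.2   80. ]
wrist ray at z 85 [ -48.  -125.4   85. ]
wrist ray at z 95 [ -59.1 -125.8   95. ]
stapleL(y-45)top [-52.3 -59.   66. ]
stapleR [ -53.3 -154.1   66. ]
```

```bash
cat > go.py <<'E'
import sys,numpy as np
from scipy.spatial.transform import Rotation as Ro
from bench import r
# args: grasp point in jig frame, lean, standoff -> shift in present tool axes
g=np.array(list(map(float,sys.argv[1:4])));lean=np.radians(float(sys.argv[4]));so=float(sys.argv[5])
Jr=Ro.from_euler('z',7.04,degrees=True).as_matrix();t=np.array([535.6,55.5,0])
z=np.array([np.sin(lean),0,-np.cos(lean)]);y=np.array([0,1.,0]);T=Jr@np.c_[np.cross(y,z),y,z]
p=Jr@(g+z*(19-so))+t
s=r.sense();C=Ro.from_euler('xyz',s['tcp_rot'],degrees=True).as_matrix()
print('rotvec',Ro.from_matrix(C.T@T).as_rotvec(degrees=True).round(1),'shift',(C.T@(p-s['tool_pos'])).round(1),'jig tcp',(Jr.T@(s['tool_pos']-t)).round(1),'q',np.round(s['joint_pos'],1),'F',np.round(s['ft_force'],1),'gap',round(s['finger_gap'],1),round(s['time'],2))
E
python3 go.py -42.5 -125.2 82 40 60
```

```text
rotvec [ 0.5 -1.7 -1.2] shift [29.5  5.2 65.5] jig tcp [ -86.4 -131.6  182.9] q [ -36.7  -51.1  143.1   29.5   62.1 -140.7] F [ 0.  -0.  -0.4] gap 39.7 10.05
```

Converted, 65 mm / 800 = 0.0813, 40 mm / 800 = 0.05, -1.7 degrees / 180 = -0.0094.

```bash
echo '[[[0,0,0,0.0188,0.0025,0.0188,45],[0,-0.0056,-0.0056,0.0375,0.0063,0.05,45],[0.0028,-0.0094,-0.0067,0.0375,0.0063,0.0813,45],[0.0028,-0.0094,-0.0067,0.0375,0.0063,0.0813,45],[0.0028,-0.0094,-0.0067,0.0375,0.0063,0.0813,45],[0.0028,-0.0094,-0.0067,0.0375,0.0063,0.0813,45]]]' > rows.txt && python3 -m handwheel rows.txt; python3 go.py -42.5 -125.2 82 40 60
```

```text
time: 10.8
tool_pos: [500.8, -86.7, 120.7]
tcp_rot: [179.6, 39.3, -172.9]
ft_force: [-0.1, 0.6, 0.1]
finger_gap: 45.2
grip_force: 0.0
rotvec [ 0.4 -0.7  0.1] shift [17.7 11.7 -4.9] jig tcp [ -52.  -136.8  120.7] q [ -33.3  -37.5  143.1   33.9   48.1 -147.7] F [-0.1  0.6  0.1] gap 45.2 10.8
```

Converted, 12 mm / 800 = 0.015, 6 mm / 800 = 0.0075, 4 degrees / 180 = 0.0222.

```bash
echo '[[[0,0.0111,0,0.0063,0.0075,-0.0038,50],[0,0.0222,0,0.0063,0.015,-0.0038,50],[0,0.0222,0,0.0063,0.015,-0.0038,50],[0,0.0222,0,0.0063,0.015,-0.0038,50]]]' > rows.txt && python3 -m handwheel rows.txt; python3 go.py -42.5 -125.2 82 36 45
```

```text
time: 11.3
tool_pos: [493.5, -75.5, 119.3]
tcp_rot: [179.6, 35.3, -172.9]
ft_force: [-0.5, -0.4, 0.3]
finger_gap: 50.2
grip_force: 0.0
rotvec [ 0.4 -0.7  0.1] shift [ 9.3 -0.4 13.3] jig tcp [ -57.8 -124.9  119.3] q [ -29.8  -37.1  141.3   27.4   49.9 -140.1] F [-0.5 -0.4  0.3] gap 50.2 11.3
```

Converted, 13 mm / 800 = 0.0163, 9 mm / 800 = 0.0113, 0.4 degrees / 180 = 0.0022.

```bash
echo '[[[0,0,0,0.0063,0,0.0075,50],[0.0022,0,0,0.0113,0,0.0163,46],[0.0022,0,0,0.0113,0,0.0163,44]]]' > rows.txt && python3 -m handwheel rows.txt; python3 go.py -42.5 -125.2 82 36 0
```

```text
time: 11.68
tool_pos: [492.6, -74.8, 101.3]
tcp_rot: [179.9, 35.1, -173.0]
ft_force: [0.7, -0.6, -0.0]
finger_gap: 44.0
grip_force: 0.0
rotvec [ 0.1 -0.9 -0. ] shift [-2.4 -1.3 44.1] jig tcp [ -58.6 -124.   101.3] q [ -29.3  -35.5  142.3   27.8   47.3 -140.7] F [ 0.7 -0.6 -0. ] gap 44.0 11.68
```

Converted, 44 mm / 800 = 0.055, 38 mm / 800 = 0.0475.

```bash
echo '[[[0,0,0,0,0,0.0125,42],[0,0,0,-0.0013,-0.0013,0.025,42],[0,0,0,-0.0025,-0.0013,0.0375,42],[0,0,0,-0.0025,-0.0013,0.0475,42],[0,0,0,-0.0025,-0.0013,0.055,42],[0,0,0,-0.0025,-0.0013,0.055,42]]]' > rows.txt && python3 -m handwheel rows.txt; python3 go.py -42.5 -125.2 82 36 0;  python3 -c "
from bench import r,optics
import cv2
a=optics.snapshot('wrist')['pixels'];b=optics.snapshot('side')['pixels'][160:260,175:305]
b=cv2.resize(b,None,fx=3,fy=3,interpolation=cv2.INTER_CUBIC);b=cv2.copyMakeBorder(b,0,384-300,0,0,cv2.BORDER_CONSTANT)
a=a[:,60:460][:, :400];cv2.imwrite('pics/pre.png',cv2.hconcat([a,b]))"
```

```text
time: 12.42
tool_pos: [520.2, -72.6, 67.7]
tcp_rot: [179.9, 35.1, -172.9]
ft_force: [0.2, -0.1, -0.8]
finger_gap: 42.2
grip_force: 0.0
rotvec [ 0.1 -0.9  0. ] shift [0.9 0.1 0.7] jig tcp [ -31.  -125.3   67.7] q [ -26.6  -24.6  139.4   30.6   39.  -143.3] F [ 0.2 -0.1 -0.8] gap 42.2 12.43
```

View pics/pre.png

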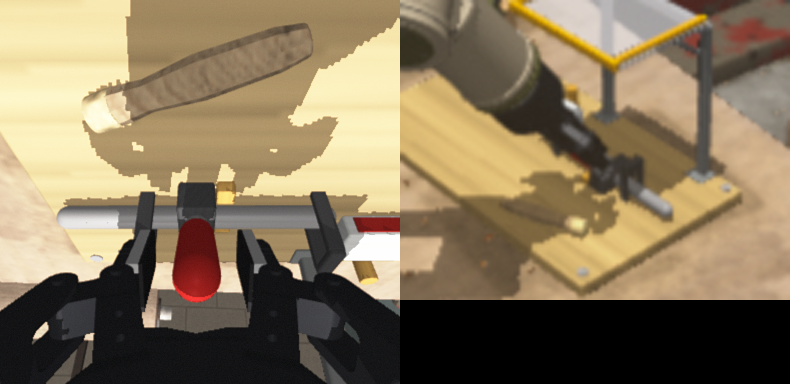

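The red grip lies centred between the open pads (at about (197,260)) and the hood is clear. I'll close on it.

```bash
echo '[[[0,0,0,0,0,0,30],[0,0,0,0,0,0,10],[0,0,0,0,0,0,10],[0,0,0,0,0,0,10],[0,0,0,0,0,0,10]]]' > rows.txt && python3 -m handwheel rows.txt 60; python3 go.py -42.5 -125.2 96 35 0
```

```text
time: 13.15
tool_pos: [520.6, -73.0, 68.7]
tcp_rot: [-180.0, 35.2, -172.9]
ft_force: [-6.2, -1.3, 5.0]
finger_gap: 18.5
grip_force: 58.2
rotvec [0.  0.2 0.1] shift [ -6.    0.5 -10.1] jig tcp [ -30.7 -125.7   68.7] q [ -26.6  -24.7  139.3   30.5   39.  -143.2] F [-6.2 -1.3  5. ] gap 18.5 13.15
```

Converted, -11.8 mm / 800 = -0.0148, -9.2 mm / 800 = -0.0115.

```bash
echo '[[[0,0,0,-0.0025,0,-0.0038,10],[0,0,0,-0.005,0,-0.0075,10],[0,0,0,-0.0081,0,-0.0115,10],[0,0,0,-0.0104,0,-0.0148,10],[0,0,0,-0.0104,0,-0.0148,10],[0,0,0,-0.0104,0,-0.0148,10]]]' > rows.txt && python3 -m handwheel rows.txt; python3 go.py -42.5 -65.2 96 35 0
```

```text
time: 13.9
tool_pos: [520.4, -72.9, 82.6]
tcp_rot: [180.0, 35.2, -172.9]
ft_force: [4.2, -0.9, -3.5]
finger_gap: 18.7
grip_force: 58.6
rotvec [0.  0.2 0.1] shift [ 1.8 60.3  1.4] jig tcp [ -30.9 -125.5   82.6] q [ -26.6  -26.6  139.    29.2   41.1 -141.4] F [ 4.2 -0.9 -3.5] gap 18.7 13.9
```

Converted, 48 mm / 800 = 0.06, 44 mm / 800 = 0.055.

```bash
echo '[[[0,0,0,0,0.005,0,10],[0,0,0,0,0.0125,0,10],[0,0,0,0,0.0213,0,10],[0,0,0,0,0.03,0,10],[0,0,0,0,0.0388,0,10],[0,0,0,0,0.0475,0,10],[0,0,0,0,0.055,0,10],[0,0,0,0,0.06,0,10]]]' > rows.txt && python3 -m handwheel rows.txt; python3 go.py -42.5 -65.2 96 35 0; echo '[[[0,0,0,0,0.0038,0,10],[0,0,0,0,0.0075,0,10],[0,0,0,0,0.01,0,10],[0,0,0,0,0.0113,0,10],[0,0,0,0,0.0113,0,10]]]' > rows.txt && python3 -m handwheel rows.txt; python3 go.py -42.5 -65.2 96 35 0
```

```text
time: 14.9
tool_pos: [514.4, -24.8, 82.6]
tcp_rot: [180.0, 35.2, -172.9]
ft_force: [1.8, -0.4, -4.6]
finger_gap: 18.7
grip_force: 58.7
rotvec [0.1 0.2 0.1] shift [ 1.8 11.9  1.4] jig tcp [-30.9 -77.1  82.6] q [ -19.   -31.   141.7   23.6   39.3 -130.5] F [ 1.8 -0.4 -4.6] gap 18.7 14.9
time: 15.52
tool_pos: [513.3, -16.2, 82.6]
tcp_rot: [180.0, 35.2, -172.9]
ft_force: [2.8, 0.1, -4.6]
finger_gap: 18.9
grip_force: 58.7
rotvec [0.1 0.2 0. ] shift [1.8 3.2 1.4] jig tcp [-30.9 -68.4  82.6] q [ -17.5  -31.6  142.1   22.4   39.  -128.3] F [ 2.8  0.1 -4.6] gap 18.9 15.53
```

Converted, 2 mm / 800 = 0.0025, 1 mm / 800 = 0.0013.

```bash
for k in 1; do echo '[[[0,0,0,0,0.0013,0,10],[0,0,0,0,0.0025,0,10],[0,0,0,0,0.0025,0,10]]]' > rows.txt && python3 -m handwheel rows.txt|grep -E 'pos|ft'; done; echo '[[[0,0,0,0,0.0013,0,10],[0,0,0,0,0.0019,0,10],[0,0,0,0,0.0019,0,10]]]' > rows.txt && python3 -m handwheel rows.txt|grep -E 'pos|ft';python3 go.py -42.5 -65.2 82 35 0
```

```text
tool_pos: [513.3, -15.3, 82.9]
ft_force: [0.9, -5.8, -5.6]
tool_pos: [513.4, -14.8, 83.1]
ft_force: [-0.1, -12.3, -4.3]
rotvec [-0.2  0.2  0.1] shift [10.4  1.9 13.1] jig tcp [-30.7 -67.   83.1] q [ -17.   -31.8  142.2   21.8   38.8 -127.4] F [ -0.1 -12.3  -4.3] gap 18.6 16.27
```

Converted, 11.8 mm / 800 = 0.0148, 8.3 mm / 800 = 0.0104.

```bash
echo '[[[0,0,0,0,-0.0019,0,10],[0,0,0,0.0038,-0.0019,0.005,10],[0,0,0,0.0075,-0.0019,0.01,10],[0,0,0,0.0104,-0.0019,0.0148,10],[0,0,0,0.0104,-0.0019,0.0148,10],[0,0,0,0.0104,-0.0019,0.0148,10]]]' > rows.txt && python3 -m handwheel rows.txt;python3 go.py -42.5 -65.2 82 35 0
```

```text
time: 17.02
tool_pos: [513.5, -15.4, 68.9]
tcp_rot: [-179.9, 35.2, -172.9]
ft_force: [-9.7, -7.7, 4.7]
finger_gap: 18.4
grip_force: 60.8
rotvec [-0.1  0.2  0.1] shift [2.3 2.4 1.4] jig tcp [-30.6 -67.6  68.9] q [ -17.2  -29.7  142.6   23.3   36.6 -129.4] F [-9.7 -7.7  4.7] gap 18.4 17.02
```

Careful with the scale: shifts go in shares of 800 mm and turns go in shares of pi rad. That gives: -75 mm / 800 = -0.0938, -66 mm / 800 = -0.0825, 3.5 degrees / 180 = 0.0194.

```bash
echo '[[[0,0,0,0,0,0,25],[0,0,0,0,0,0,42],[0,0,0,0,0,0,42],[0,0,0,0,0,0,42]]]' > rows.txt && python3 -m handwheel rows.txt; echo '[[[0,0.0111,0,0,0,-0.015,42],[0,0.0194,0,0,0,-0.0325,42],[0,0.0278,0,0,0,-0.05,42],[0,0.0389,0,0,0,-0.0663,42],[0,0.05,0,0,0,-0.0825,42],[0,0.0556,0,0,0,-0.0938,42],[0,0.0556,0,0,0,-0.0938,42]]]' > rows.txt && python3 -m handwheel rows.txt; python3 go.py -42.5 -65.2 82 35 0
```

```text
time: 17.52
tool_pos: [513.2, -14.2, 68.3]
tcp_rot: [180.0, 35.2, -172.9]
ft_force: [1.1, -0.1, -0.8]
finger_gap: 42.0
grip_force: 0.0
time: 18.4
tool_pos: [470.9, -19.8, 130.5]
tcp_rot: [-180.0, 25.3, -172.9]
ft_force: [-0.3, 1.1, -0.0]
finger_gap: 42.0
grip_force: 0.0
rotvec [ 0.  -9.7  0.1] shift [-10.4   1.6  75.8] jig tcp [-73.4 -66.8 130.5] q [ -16.3  -36.7  136.4   11.6   57.4 -117.7] F [-0.3  1.1 -0. ] gap 42.0 18.4
```

Released and clear. I'll back further off and check the bolt and fence.

Converted, -110 mm / 800 = -0.1375, -80 mm / 800 = -0.1, 20 degrees / 180 = 0.1111.

```bash
echo '[[[0,0.0278,0,0.025,0,-0.025,42],[0,0.0556,0,0.05,0,-0.05,42],[0,0.0833,0,0.0625,0,-0.1,42],[0,0.1111,0,0.0625,0,-0.1375,42],[0,0.1111,0,0.0625,0,-0.1375,42]]]' > rows.txt && python3 -m handwheel rows.txt; python3 go.py -42.5 -65.2 82 35 0
python3 - <<'E'
import cv2,numpy as np,pickle
from h import *
from bench import optics
D={n:optics.snapshot(n) for n in ['wrist','side','scene']}
R=np.array([[np.cos(.12287),-np.sin(.12287)],[np.sin(.12287),np.cos(.12287)]]);t=np.array([535.6,55.5])
P=[]
for n,(x0,y0,x1,y1) in [('side',(205,180,265,230)),('scene',(205,185,270,240))]:
    h=cv2.cvtColor(D[n]['pixels'][y0:y1,x0:x1],cv2.COLOR_BGR2HSV);m=(((h[...,0]<8)|(h[...,0]>172))&(h[...,1]>170)&(h[...,2]>60)).astype(np.uint8)
    k,l,st,ce=cv2.connectedComponentsWithStats(m);print(n,st[1:].tolist(),ce[1:].round(1).tolist())
    i=1+st[1:,4].argmax();P.append(ray(D[n],*(ce[i]+[x0,y0])))
(o1,w1),(o2,w2)=P;s=np.linalg.lstsq(np.c_[w1,-w2],o2-o1,rcond=None)[0];a=o1+w1*s[0];b=o2+w2*s[1];g=(a+b)/2
print('grip jig',R.T@(g[:2]-t),g[2],np.linalg.norm(a-b))
b=cv2.resize(D['side']['pixels'][165:265,160:295],None,fx=2.15,fy=2.15,interpolation=cv2.INTER_CUBIC)
c=cv2.resize(D['scene']['pixels'][165:265,125:260],None,fx=2.15,fy=2.15,interpolation=cv2.INTER_CUBIC)
v=cv2.vconcat([b,c]);v=cv2.copyMakeBorder(v,0,max(0,384-v.shape[0]),0,0,cv2.BORDER_CONSTANT)
w=D['wrist']['pixels'];w=cv2.copyMakeBorder(w,0,v.shape[0]-384,0,0,cv2.BORDER_CONSTANT)
f=cv2.hconcat([w,v])[:,:800];cv2.imwrite('pics/end.png',f)
E
```

```text
time: 19.02
tool_pos: [380.4, -31.2, 209.7]
tcp_rot: [-179.9, 5.4, -172.8]
ft_force: [0.1, -0.5, -0.5]
finger_gap: 42.1
grip_force: 0.0
rotvec [ -0.  -29.6   0.1] shift [-119.1    1.7  155.1] jig tcp [-164.6  -67.1  209.7] q [ -14.2  -34.7  123.4    1.9   86.3 -111.4] F [ 0.1 -0.5 -0.5] gap 42.1 19.02
side [[0, 9, 1, 1, 1], [3, 11, 1, 1, 1], [5, 12, 5, 4, 5], [11, 16, 1, 1, 1], [14, 18, 12, 11, 66]] [[0.0, 9.0], [3.0, 11.0], [7.0, 13.4], [11.0, 16.0], [19.4, 23.3]]
scene [[8, 16, 12, 13, 88], [1, 23, 3, 1, 3]] [[13.1, 22.2], [2.0, 23.0]]
grip jig [-39.58064211 -68.13548428] 78.60134411405227 1.8839286265454458
```

View pics/end.png

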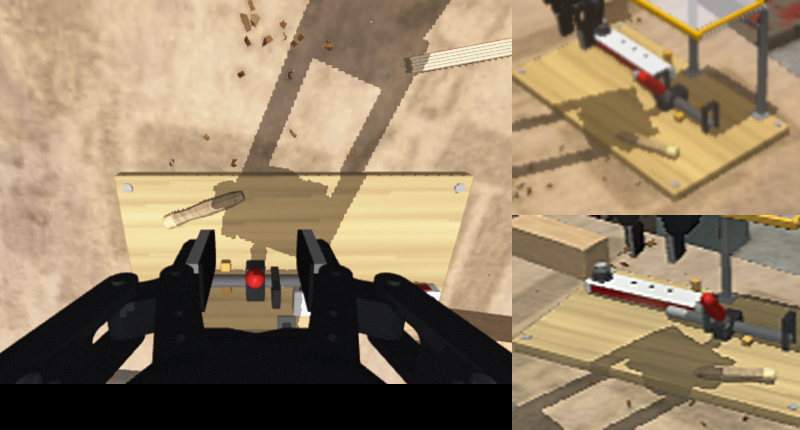

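The bolt was pushed until it met a hard stop with the handle raised, and it has dropped (grip height 79 mm, about 80 mm at the start). The foot now lies past the brass bump, the fence is still square on its stop, the spare handle is undisturbed and the gripper is clear.

```bash
python3 -c "
from bench import workorder
print(workorder.hand_in())"
```

```text
the job is handed in; nothing more can be done
None
```

The job is handed in at about 19 s on the robot's clock: the fence is square against its stop pin, the bolt is lifted over, pushed across to its end stop and dropped behind the bumps, and the gripper has let go and is clear of everything.

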